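# Check in a pile of returned card games and close the token tub

## Robot

A 6-joint arm with a two-finger parallel gripper is mounted at the origin on the work surface. World frame = base frame: x ahead of the robot, y to its left, z up, the work surface at z = 0. Lengths are in m, angles in rad, forces in N, time in s.
With the tool pointing down it reaches from about 0.375 to 0.975 m from the base axis. Payload 3.8 kg.
Tool frame: the origin (TCP) lies midway between the tips of the shut fingers; the grasp point (between the pads) lies 19 mm behind it; z points along the fingers, y is the line along which they close (so a half turn about z gives the same grasp; the last joint's range is limited). The gripper opens to 88 mm and grips with 3 to 60 N. Pads are 18 mm wide; open, the fingers measure 123 mm over their backs; the gripper's body (75 mm by 187 mm) begins 45 mm behind the grasp point.
Start: joints at [1.27, 0.264, 1.604, -0, 1.274, -0.037], TCP at [0.176, 0.652, 0.239] pointing down, gripper open.
Joint ranges: [-2.63, 2.63], [-0.94, 2.18], [0.31, 2.57], [-1.31, 4.45], [0, 2.66], [-2.55, 2.55]. Speed limits (rad/s): [2.57, 2.57, 3.14, 3.14, 3.14, 3.14].

## Interface

Orientations are given as a rotation vector (axis times angle).
In Python, from cell import manip, inverse_kinematics, cams, order gives the robot as it stands. Calls block until the motion is done:
- manip.move_pose(position, orientation): joint-space move of the TCP to a pose.
- manip.move_linear(position, rate=0.15, rot=None): straight line of the TCP; rot=None keeps the orientation; rate is the mean speed in m/s.
- manip.set_joints(angles): joint-space move.
- manip.set_gripper(opening, force=None): finger opening in m; force is the grip in N (None keeps the last); returns when the fingers have stopped.
- manip.dwell(seconds).
- inverse_kinematics(position, orientation): joint angles nearest the present ones, or None.
- manip.state(): the state.
- cams.capture(name): name is "scene" or "top" or "wrist"; returns a dict with "image" (420x560x3 uint8, blue, green, red), "z_map" (420x560 float32, m along the optical axis (not along the pixel's ray), 0 where there is no reading), "intrinsics" (3x3 intrinsics, pixels), "position" and "orientation" of the camera in the world; the wrist camera has in their place "T_tool_cam" (4x4, takes a point from camera to tool coordinates, whose origin is the TCP and whose axes are the flange's). Camera axes: x right, y down, z forward; pixel columns grow to the right and rows downward; lengths in m; the calibration is good to about 2 mm. A picture is of the moment at which its call begins: read the wrist's pose just before it.
A pose or a line that the arm cannot do raises manip.IKError and nothing moves.
- order.close_job(): hands the job in; it is judged then, once.
The state is a dict: "clock": time; "joint_pos": joint angles; "joint_velocities": joint speeds; "tau": joint torques, N m; "tool_pos": TCP position; "tcp_rot": TCP orientation; "contact_force": force on the tool from outside, world axes, zero at the start; "moment": the same for the moment, N m; "gripper_width": finger opening in m; "grasp_force": force on a finger pad.
Only numpy, scipy, OpenCV 4.12 (cv2) and the standard library are available. Lean on these libraries where they do the work, as an engineer would, in place of code of your own. Each camera call takes 0.05 s, during which the arm holds its last target. There are 200 camera calls.

## Task

The returned card games have been left piled on the lid of the open token tub. Put each game box away, lying flat on the floor of the sorting tray of its own colour with its picture side up, and snap the green lid fully down onto the tub, which stays standing on the counter. Set the boxes down rather than dropping them, and leave the pencil cup and the date stamp where they are.

Things in the scene. Friction and masses are not known exactly. Their poses are not given: they have to be found in the camera images.
- deck_yellow: The small yellow card-game box: a closed yellow tuck box with a cream label on each end and a cream-framed dark picture panel on top, 66 (x) by 54 (y) by 26 mm high, 85 g. At the start it lies flat on the red box, as the top of the pile, picture up, long side roughly along the lid's. Origin: centre of its underside; x along the long side, z up through the picture side.
- deck_red: The middle-sized red card-game box: a closed red tuck box with a cream label on each end and a cream-framed dark picture panel on top, 90 (x) by 62 (y) by 28 mm high, 140 g. At the start it lies flat on the blue box, picture up, long side roughly along the lid's. Origin: centre of its underside; x along the long side, z up through the picture side.
- deck_blue: The long blue card-game box: a closed blue tuck box with a cream label on each end and a cream-framed dark picture panel on top, 114 (x) by 62 (y) by 30 mm high, 190 g. At the start it lies flat on the green lid, picture up, long side roughly along the lid's. Origin: centre of its underside; x along the long side, z up through the picture side.
- lid: Green plastic lid of the tub, right way up under the pile: 133 (x) x 66 (y) x 14 mm high, 45 g, a 3 mm top plate and a 3 mm thick skirt, 127 x 60 mm inside. Origin: centre of the skirt's foot; x long side, z up. Fits either way round. Home, its origin is 35 mm above the tub's, its top 49 mm above the counter. Let go at 43 to 45 mm it sits on the catches; then press the middle of its top.
- tub: Open token tub, pale plastic, tokens part of it: 124 (x) x 56 (y) x 46 mm high, 350 g, loose, upright. Its rim leans in 2 mm over the top 5 mm; the skirt goes outside it with 1.5 mm (x), 2 mm (y) to spare each side. Sprung green catches at the short ends hold the lid up 9 mm before home; it snaps past them at 5 to 10 N. Origin: centre of its underside; x long side, z up.
- tray_yellow: Low open sorting tray of yellow plastic, fixed to the counter, outside 146 (x) by 90 (y) mm, floor and walls 3 mm thick (inside 140 by 84 mm); the long sides are 8 mm high, the short ends 20 mm, from the counter. Origin: centre of its underside; x along the long side, z up.
- tray_red: Low open sorting tray of red plastic, fixed to the counter, outside 146 (x) by 90 (y) mm, floor and walls 3 mm thick (inside 140 by 84 mm); the long sides are 8 mm high, the short ends 20 mm, from the counter. Origin: centre of its underside; x along the long side, z up.
- tray_blue: Low open sorting tray of blue plastic, fixed to the counter, outside 146 (x) by 90 (y) mm, floor and walls 3 mm thick (inside 140 by 84 mm); the long sides are 8 mm high, the short ends 20 mm, from the counter. Origin: centre of its underside; x along the long side, z up.
- pencil_cup: Bystander: white cup of pencils, 72 mm across, 95 mm high, pencils to 170 mm. Loose. Origin: centre of its underside.
- date_stamp: Bystander: black and grey self-inking date stamp standing upright, 62 by 46 mm, 82 mm high. Loose. Origin: centre of its underside.
Things that resemble listed ones, but are neither listed nor needed, are in the scene too. Of the things shaped like the lid, the green one is meant.

How it is judged:
At the end, for the whole second after the job is handed in: Each game box rests flat (0.03 rad), picture up, on the floor of its colour's tray (within 2 mm; 45 mm along, 20 mm across from the centre). The lid is home on the tub, either way round: its origin 32-37 mm above the tub's, 4 mm centred, level in 0.04 rad; the tub stands on the counter (x of deck_yellow in the frame of tray_yellow between -0.045 and 0.045 m and y of deck_yellow in the frame of tray_yellow between -0.02 and 0.02 m and z of deck_yellow in the frame of tray_yellow below 0.005 m and angle between each of deck_yellow, deck_red, deck_blue's own z axis and vertical below 0.03 rad and linear speed of each of deck_yellow, deck_red, deck_blue, lid below 0.02 m/s and x of deck_red in the frame of tray_red between -0.045 and 0.045 m and y of deck_red in the frame of tray_red between -0.02 and 0.02 m and z of deck_red in the frame of tray_red below 0.005 m and x of deck_blue in the frame of tray_blue between -0.045 and 0.045 m and y of deck_blue in the frame of tray_blue between -0.02 and 0.02 m and z of deck_blue in the frame of tray_blue below 0.005 m and x of lid in the frame of tub between -0.004 and 0.004 m and y of lid in the frame of tub between -0.004 and 0.004 m and z of lid in the frame of tub between 0.032 and 0.037 m and angle between the x axis of lid and the x axis of tub, either way round below 0.08 rad and angle between the z axis of lid and the z axis of tub, either way round below 0.04 rad and angle between lid's own z axis and vertical below 0.06 rad and height (world z) of tub below 0.005 m); the robot touches nothing.
It fails at once if the yellow card-game box is dropped or thrown (falls freely, at over 0.7 m/s: a drop of 25 mm) (linear speed of deck_yellow above 0.7 m/s and contact force between deck_yellow and anything else below 0.01 N).
It fails at once if the red card-game box is dropped or thrown (falls freely, at over 0.7 m/s: a drop of 25 mm) (linear speed of deck_red above 0.7 m/s and contact force between deck_red and anything else below 0.01 N).
It fails at once if the blue card-game box is dropped or thrown (falls freely, at over 0.7 m/s: a drop of 25 mm) (linear speed of deck_blue above 0.7 m/s and contact force between deck_blue and anything else below 0.01 N).
It fails at once if the pencil cup is shifted by more than 30 mm or tipped over (distance of pencil_cup from where it was at the start of the episode above 0.03 m or angle between pencil_cup's own z axis and vertical above 0.5 rad).
It fails at once if the date stamp is shifted by more than 30 mm or tipped over (distance of date_stamp from where it was at the start of the episode above 0.03 m or angle between date_stamp's own z axis and vertical above 0.5 rad).
It also fails if it takes over 112 s, if anything falls off the work surface, if the arm or the gripper's body presses on something with over 40 N, if the wrist force passes 120 N, or if a joint passes its speed limit or range.

## Working session

There is one attempt and no reset: what is moved stays moved. The work goes in short steps, each a Python script; the robot and the scene stay as the last script left them, time stands still between calls to the robot, and variables do not carry over. Pictures are saved under pics/ and viewed, at most 14 in all, crops included, and the job is handed in when it is done.

```bash
ls; mkdir -p pics; python3 - <<'E'
from cell import manip, cams
import cv2, numpy as np
for n in ("top","scene"):
    c=cams.capture(n); cv2.imwrite(f"pics/{n}0.png",c["image"]); np.savez(f"pics/{n}0.npz",**c)
    print(n,c["intrinsics"],c["position"],c["orientation"])
s=manip.state(); print(s["clock"],s["tool_pos"],s["tcp_rot"],s["gripper_width"])
E
```

```text
pics
top [[406.56976922   0.         276.82432796]
 [  0.         406.56976922 201.81137159]
 [  0.           0.           1.        ]] [0.2416337  0.00949272 1.24379356] [-2.16127904  2.10787301 -0.19442063]
scene [[386.97051161   0.         283.32929042]
 [  0.         386.97051161 205.92112546]
 [  0.           0.           1.        ]] [ 1.19702338 -0.41432294  0.63433199] [-1.91237347 -1.09602036  0.62029278]
0.1 [0.17582167 0.65104993 0.23753442] [-4.13124504e-01 -3.11397464e+00  3.07383571e-03] 0.08784807845516074
```

View pics/top0.png

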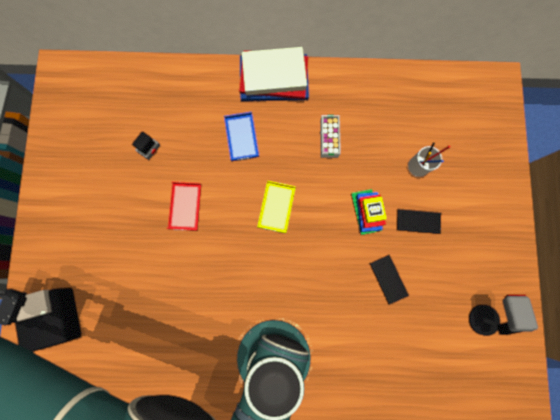

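View pics/scene0.png

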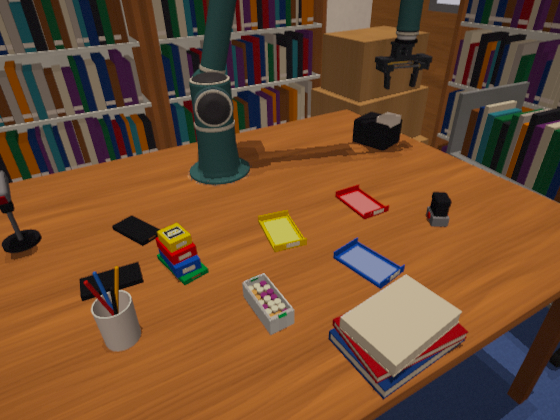

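The top view shows the pile at px (370,212) and the tub at (330,136). The trays are blue (241,137), red (185,206) and yellow (276,207), and the cup is at (428,158). The black lids at (419,221) and (388,279) are decoys.

```bash
cat > h.py <<'E'
from cell import manip, inverse_kinematics, cams, order
import numpy as np, cv2
from scipy.spatial.transform import Rotation as R
def cloud(c, T=None):
    K=c["intrinsics"]; z=c["z_map"].astype(float); v,u=np.indices(z.shape)
    P=np.stack([(u-K[0,2])/K[0,0]*z,(v-K[1,2])/K[1,1]*z,z],-1)
    if T is None:
        return P@R.from_rotvec(c["orientation"]).as_matrix().T+c["position"]
    return P@T[:3,:3].T+T[:3,3]
def wrist(name=None):
    s=manip.state(); T=np.eye(4); T[:3,:3]=R.from_rotvec(s["tcp_rot"]).as_matrix(); T[:3,3]=s["tool_pos"]
    c=cams.capture("wrist")
    if name: cv2.imwrite(f"pics/{name}.png",c["image"])
    return c, cloud(c,T@c["T_tool_cam"])
HUE={"red":((0,8),(172,180)),"yellow":((22,34),),"blue":((105,128),),"green":((45,90),)}
def mask(img,col,smin=110):
    h,s,v=cv2.split(cv2.cvtColor(img,cv2.COLOR_BGR2HSV))
    m=np.zeros(h.shape,bool)
    for a,b in HUE[col]: m|=(h>=a)&(h<=b)
    return m&(s>=smin)&(v>50)
def rect(P,m,near=None,rad=.12,q=None):
    """world rectangle of masked points: centre, (long,short), yaw of the long side"""
    m=m.copy()
    if near is not None: m&=np.hypot(P[...,0]-near[0],P[...,1]-near[1])<rad
    n,l,st,_=cv2.connectedComponentsWithStats(m.astype(np.uint8))
    if near is None and n>1: m=l==1+np.argmax(st[1:,4])
    X=P[m]; (cx,cy),(w,h),a=cv2.minAreaRect((X[:,:2]*1000).astype(np.float32))
    if w<h: w,h,a=h,w,a+90
    a=np.deg2rad((a+90)%180-90)
    return np.array([cx,cy])/1000,(round(w,1),round(h,1)),round(a,4),round(float(np.percentile(X[:,2],95)),4),len(X)
def down(yaw):
    """tool down with finger line (tool y) perpendicular to yaw direction; half turn picked nearest joint 6 zero"""
    best=None
    for k in (0,np.pi):
        y=yaw+k; M=np.column_stack([[np.cos(y),np.sin(y),0],[np.sin(y),-np.cos(y),0],[0,0,-1]])
        yield R.from_matrix(M).as_rotvec()
def ori(p,yaw):
    c=[]
    for r in down(yaw):
        q=inverse_kinematics(np.array(p),r)
        if q is not None: c.append((abs(q[5]),r))
    return min(c,key=lambda t:t[0])[1]
E
python3 - <<'E'
from h import *
c=dict(np.load("pics/top0.npz")); P=cloud(c); im=c["image"]
for n,(u,v) in dict(pile=(375,209),tub=(330,136),blue=(241,137),red=(185,206),yellow=(276,207),cup=(428,158),stamp=(145,145),blk=(419,221)).items(): print(n,P[v,u].round(3))
for col,(u,v) in dict(blue=(241,137),red=(185,206),yellow=(276,207)).items():
    print(col,rect(P,mask(im,col,60)&(P[...,2]<.04),P[v,u]))
p=P[136,330]; print("tub",rect(P,P[...,2]>.025,p,.09))
p=P[209,375]; print("pile",rect(P,P[...,2]>.085,p,.09),rect(P,mask(im,"green"),p,.12))
print("black",rect(P,(P[...,2]>.006),P[221,419],.075))
print(ori([.45,-.27,.3],0),manip.state()["tcp_rot"])
print(cams.capture("wrist")["T_tool_cam"].round(3))
E
```

```text
pile [ 0.428 -0.279  0.099]
tub [ 0.666 -0.159  0.032]
blue [0.666 0.121 0.   ]
red [0.439 0.285 0.   ]
yellow [0.442 0.004 0.005]
cup [ 0.588 -0.443  0.084]
stamp [0.607 0.398 0.078]
blk [ 0.408 -0.434  0.016]
blue (array([0.66554767, 0.11966133]), (147.2, 88.0), np.float64(0.1914), 0.0157, 953)
red (array([0.43851004, 0.28735449]), (147.5, 93.8), np.float64(-0.0404), 0.0138, 1443)
yellow (array([0.44459888, 0.00286545]), (151.0, 92.6), np.float64(-0.178), 0.0153, 1448)
tub (array([ 0.66996771, -0.15831451]), (131.5, 57.1), np.float64(0.019), 0.0457, 671)
pile (array([ 0.43005713, -0.27683212]), (66.9, 55.0), np.float64(0.1941), 0.1014, 459) (array([ 0.43403375, -0.27113242]), (131.2, 63.7), np.float64(0.197), 0.027, 160)
black (array([ 0.41198303, -0.43373663]), (134.9, 128.5), np.float64(1.5055), 0.0174, 945)
[3.14159265 0.         0.        ] [-4.13124504e-01 -3.11397464e+00  3.07383571e-03]
[[-0.001 -0.946 -0.324  0.084]
 [ 1.    -0.001 -0.     0.001]
 [ 0.    -0.324  0.946 -0.146]
 [ 0.     0.     0.     1.   ]]
```

```bash
python3 - <<'E'
from h import *
p=[.432,-.274,.23]; print(manip.state()["clock"])
manip.move_pose(p,ori(p,.194)); print(manip.state()["clock"],manip.state()["joint_pos"])
c,P=wrist("w1"); im=c["image"]
for col,lo,hi in (("yellow",.09,.11),("red",.06,.09),("blue",.034,.055),("green",.003,.025)):
    try: print(col,rect(P,mask(im,col)&(P[...,2]>lo)&(P[...,2]<hi),p,.12))
    except Exception as e: print(col,e)
print("ytop",rect(P,P[...,2]>.09,p,.06))
E
```

```text
0.15
3.5 [-6.12876230e-01 -4.14569389e-02  1.95778312e+00  1.50622841e-04
  1.22524689e+00  7.62858623e-01]
yellow (array([ 0.44495337, -0.29133255]), (79.4, 42.7), np.float64(0.9088), 0.0992, 594)
red (array([ 0.42955539, -0.27866272]), (90.5, 61.7), np.float64(0.1655), 0.0732, 1252)
blue (array([ 0.43226151, -0.27721707]), (113.1, 61.3), np.float64(0.1072), 0.0452, 1056)
green (array([ 0.47490671, -0.26550037]), (64.8, 53.5), np.float64(-1.3472), 0.0153, 1099)
ytop (array([ 0.43100818, -0.27453601]), (117.6, 68.1), np.float64(-1.3514), 0.3175, 40457)
```

View pics/w1.png

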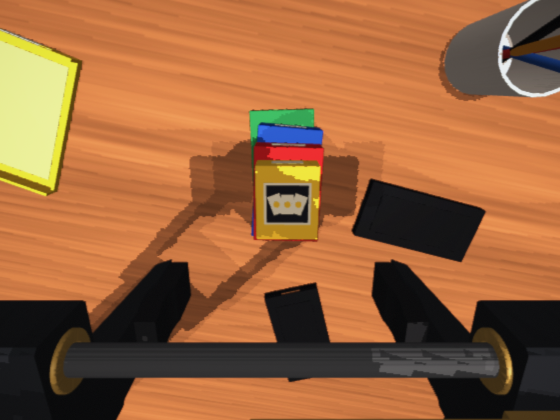

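```bash
cat >> h.py <<'E'
TRAY={"yellow":((.4446,.0029),-.178),"red":((.4385,.2874),-.040),"blue":((.6655,.1197),.1914)}
def st(): 
    s=manip.state(); return round(s["clock"],2),s["tool_pos"].round(4),round(s["gripper_width"],4),np.round(s["grasp_force"],1),s["contact_force"].round(1)
def pick(xy,yaw,z,lift=.2,force=20,zabove=.05,width=.088):
    manip.set_gripper(width)
    r=ori([*xy,z],yaw); manip.move_pose([*xy,z+zabove],r)
    manip.move_linear([*xy,z],rate=.1); manip.set_gripper(.03,force); print("grip",st())
    manip.move_linear([*xy,z+.03],rate=.08); manip.move_linear([*xy,lift],rate=.2); print("lift",st())
def place(xy,yaw,z,high=.2):
    r=ori([*xy,z],yaw); manip.move_pose([*xy,high],r); manip.move_linear([*xy,z+.03],rate=.2)
    manip.move_linear([*xy,z],rate=.04); print("down",st())
    w=manip.state()["gripper_width"]; manip.set_gripper(min(.088,w+.02)); print("open",st())
    manip.move_linear([*xy,high],rate=.2)
E
python3 - <<'E'
from h import *
c,P=wrist(); p=[.432,-.274]
f=rect(P,(P[...,2]>.09)&(P[...,2]<.11),p,.08); print(f)
pick(f[0],f[2],.081)
E
```

```text
(array([ 0.43068539, -0.27810529]), (65.5, 54.2), np.float64(0.1895), 0.0995, 4751)
grip (5.56, array([ 0.4308, -0.2782,  0.0812]), 0.0537, np.float64(20.0), array([-0.6,  0.5,  2. ]))
lift (6.67, array([ 0.4302, -0.2777,  0.199 ]), 0.0536, np.float64(20.0), array([-0.1,  0.4, -1.3]))
```

```bash
python3 - <<'E'
from h import *
place(*TRAY["yellow"],.013)
c,P=wrist("w2"); t=TRAY["yellow"][0]
print("box",rect(P,(P[...,2]>.024)&(P[...,2]<.04),t,.06),"tray",rect(P,P[...,2]>.005,t,.09))
p=[.43,-.277,.2]; manip.move_pose(p,ori(p,.17)); c,P=wrist("w3")
f=rect(P,(P[...,2]>.064)&(P[...,2]<.082),p,.08); print(f,st())
E
```

```text
down (10.41, array([0.4447, 0.0029, 0.013 ]), 0.0539, np.float64(20.0), array([ 0.1,  0.2, -0.5]))
open (10.89, array([0.4447, 0.0029, 0.0131]), 0.074, np.float64(0.0), array([-0.4,  0.4, -0. ]))
box (array([0.44704764, 0.00303414]), (66.0, 54.1), np.float64(-0.1755), 0.0306, 3816) tray (array([ 0.43966104, -0.00699823]), (163.5, 141.2), np.float64(-0.4186), 0.2874, 58346)
(array([ 0.42953613, -0.27861307]), (90.4, 62.2), np.float64(0.1652), 0.0735, 7707) (13.99, array([ 0.43  , -0.2766,  0.1998]), 0.0738, np.float64(0.0), array([-0.5,  0.6,  0. ]))
```

View pics/w2.png

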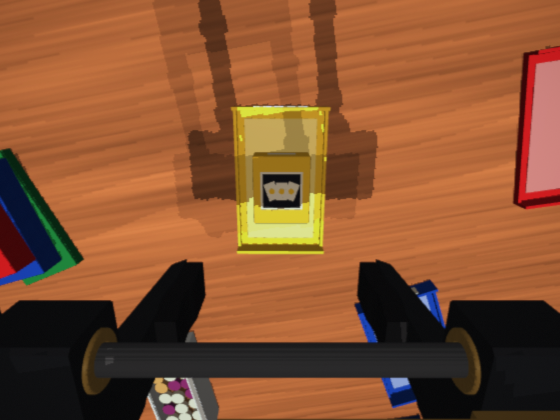

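View pics/w3.png

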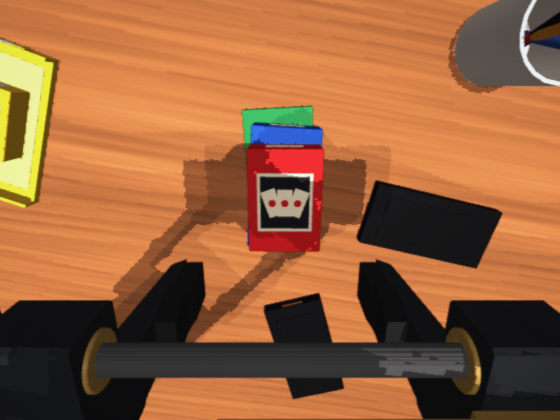

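w2 shows the yellow box at (281,190), flat and centred in its tray. w3 shows the red box at (285,198), undisturbed on the pile.

```bash
python3 - <<'E'
from h import *
pick((.4295,-.2786),.1652,.053,force=25)
place(*TRAY["red"],.013)
c,P=wrist("w4"); t=TRAY["red"][0]
print("box",rect(P,(P[...,2]>.026)&(P[...,2]<.04),t,.06))
p=[.432,-.277,.17]; manip.move_pose(p,ori(p,.11)); c,P=wrist("w5")
f=rect(P,(P[...,2]>.036)&(P[...,2]<.055),p,.08); print(f,st())
if abs(f[1][0]-114)<3 and abs(f[1][1]-62)<3:
    pick(f[0],f[2],.0235,force=30)
    place(*TRAY["blue"],.013)
    c,P=wrist("w6"); t=TRAY["blue"][0]
    print("box",rect(P,(P[...,2]>.028)&(P[...,2]<.04),t,.075))
E
```

```text
grip (16.03, array([ 0.4298, -0.2789,  0.0535]), 0.0617, np.float64(25.0), array([-0.7, -0.8,  2.9]))
lift (17.29, array([ 0.4287, -0.278 ,  0.1986]), 0.0617, np.float64(25.0), array([-0.2,  0.5, -1.8]))
down (21.16, array([0.4385, 0.2874, 0.0128]), 0.0614, np.float64(25.0), array([-0.2,  0.8, -0.6]))
open (21.63, array([0.4386, 0.2875, 0.0131]), 0.0813, np.float64(0.0), array([ 0.3,  0.2, -0.4]))
box (array([0.44076282, 0.28780664]), (90.3, 62.0), np.float64(-0.0404), 0.0326, 6077)
(array([ 0.43140048, -0.2768219 ]), (114.7, 62.2), np.float64(0.1053), 0.0455, 9893) (24.85, array([ 0.4324, -0.2764,  0.17  ]), 0.0815, np.float64(0.0), array([-0.1,  0.2,  0.3]))
grip (26.8, array([ 0.4318, -0.2771,  0.024 ]), 0.0615, np.float64(30.0), array([-0.8,  0.4,  3.1]))
lift (28.21, array([ 0.4305, -0.2762,  0.1984]), 0.0621, np.float64(30.0), array([-0.5, -0.2, -2.4]))
down (31.73, array([0.6654, 0.1197, 0.013 ]), 0.0618, np.float64(30.0), array([-1.5, -0.6,  2. ]))
open (32.21, array([0.6656, 0.1197, 0.0129]), 0.0818, np.float64(0.0), array([0.5, 0.1, 0.1]))
box (array([0.66545844, 0.12077845]), (114.0, 62.1), np.float64(0.1917), 0.0345, 7810)
```

```bash
python3 -c "
import cv2,numpy as np
a=[cv2.resize(cv2.imread(f'pics/w{i}.png'),(400,300)) for i in (4,6)]
cv2.imwrite('pics/w46.png',np.hstack(a))"
```

```text
(no output)
```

View pics/w46.png

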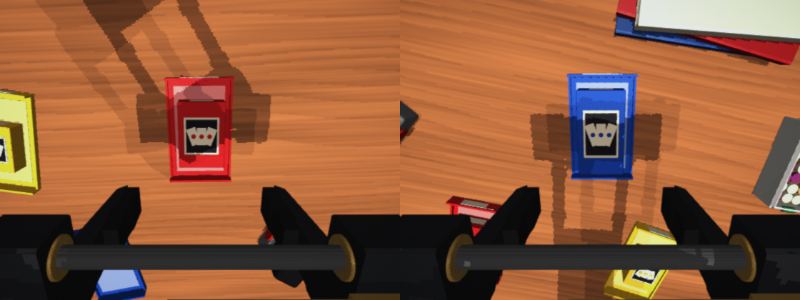

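Red and blue are both centred and flat in their trays, at (200,130) and (602,127) in the composite. Next I measure the lid, square it with a squeeze to get the camera bias, then measure the tub.

```bash
python3 - <<'E'
from h import *
p=[.433,-.272,.15]; manip.move_pose(p,ori(p,.195)); c,P=wrist("l1")
f=rect(P,mask(c["image"],"green",80)&(P[...,2]>.008)&(P[...,2]<.022),p,.09); print(f)
g=rect(P,(P[...,2]>.008)&(P[...,2]<.022),p,.075); print(g)
E
```

```text
(array([ 0.4360282 , -0.27435846]), (133.4, 65.4), np.float64(0.2222), 0.0153, 11426)
(array([ 0.43594153, -0.27397495]), (133.4, 66.2), np.float64(0.2222), 0.0153, 11546)
```

View pics/l1.png

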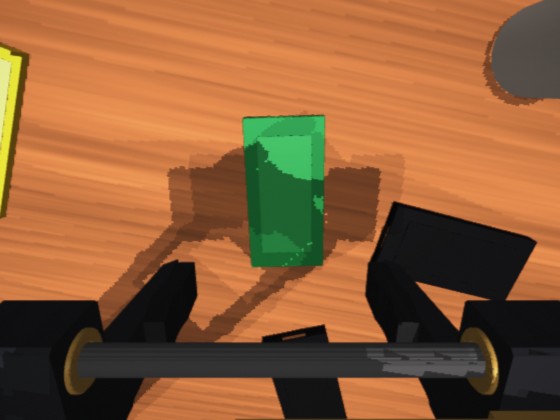

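The green lid is at (285,190), clear of the black one at (450,250).

```bash
cat > m.py <<'E'
from h import *
def intool(f):
    s=manip.state(); M=R.from_rotvec(s["tcp_rot"]).as_matrix(); d=M.T@np.append(f[0]-s["tool_pos"][:2],0)
    x=M[:,0]; y=np.arctan2(x[1],x[0]); dy=(f[2]-y+np.pi/2)%np.pi-np.pi/2
    return d[:2].round(5),round(dy,4),f[1],f[4]
E
python3 - <<'E'
from m import *
xy=np.array([.4359,-.2741]); yaw=.2222
manip.set_gripper(.080); r=ori([*xy,.004],yaw)
manip.move_pose([*xy,.05],r); manip.move_linear([*xy,.004],rate=.08); manip.set_gripper(.03,8); print(st())
manip.set_gripper(.080); manip.move_linear([*xy,.15],rate=.2); manip.dwell(.3)
for i in range(3):
    c,P=wrist(); print("lid",intool(rect(P,(P[...,2]>.008)&(P[...,2]<.022),xy,.075)))
t=np.array([.67,-.1583]); q=[*t,.182]; manip.move_pose(q,ori(q,.02)); manip.dwell(.3)
for i in range(3):
    c,P=wrist("t1"); 
    for lo in (.036,.040,.043):
        f=rect(P,(P[...,2]>lo)&(P[...,2]<.055),t,.08); print("tub",lo,f,intool(f))
print(st())
E
```

```text
(36.87, array([ 0.4364, -0.2744,  0.0046]), 0.0659, np.float64(8.0), array([-0.1,  0.2,  1.8]))
lid (array([ 0.00058, -0.00012]), np.float64(-0.0002), (133.1, 66.1), 11656)
lid (array([ 0.00044, -0.00026]), np.float64(-0.0015), (132.7, 66.1), 11577)
lid (array([ 0.00035, -0.00037]), np.float64(-0.0021), (133.0, 66.2), 11585)
tub 0.036 (array([ 0.67157642, -0.15966042]), (129.9, 56.1), np.float64(0.0144), 0.0467, 2100) (array([0.00214, 0.00062]), np.float64(-0.0045), (129.9, 56.1), 2100)
tub 0.04 (array([ 0.67156927, -0.15967346]), (129.9, 56.1), np.float64(0.016), 0.0468, 1965) (array([0.00214, 0.00064]), np.float64(-0.0029), (129.9, 56.1), 1965)
tub 0.043 (array([ 0.67129614, -0.1597009 ]), (127.7, 54.9), np.float64(0.0161), 0.0469, 1474) (array([0.00186, 0.00066]), np.float64(-0.0028), (127.7, 54.9), 1474)
tub 0.036 (array([ 0.67190344, -0.15970676]), (129.6, 56.1), np.float64(0.0163), 0.0467, 2092) (array([0.00233, 0.00083]), np.float64(-0.0028), (129.6, 56.1), 2092)
tub 0.04 (array([ 0.67190411, -0.15968484]), (129.6, 56.1), np.float64(0.0161), 0.0467, 1966) (array([0.00233, 0.00081]), np.float64(-0.003), (129.6, 56.1), 1966)
tub 0.043 (array([ 0.67142493, -0.15962225]), (127.7, 54.6), np.float64(0.0166), 0.0468, 1460) (array([0.00185, 0.00074]), np.float64(-0.0025), (127.7, 54.6), 1460)
tub 0.036 (array([ 0.6706106 , -0.15971585]), (132.5, 56.2), np.float64(0.0162), 0.0467, 2104) (array([0.00088, 0.00096]), np.float64(-0.0031), (132.5, 56.2), 2104)
tub 0.04 (array([ 0.67097809, -0.15969563]), (131.7, 56.1), np.float64(0.0167), 0.0467, 1954) (array([0.00125, 0.00095]), np.float64(-0.0026), (131.7, 56.1), 1954)
tub 0.043 (array([ 0.67154535, -0.15958694]), (127.7, 54.7), np.float64(0.0184), 0.0468, 1457) (array([0.00182, 0.00085]), np.float64(-0.0009), (127.7, 54.7), 1457)
(40.08, array([ 0.6697, -0.1588,  0.1822]), 0.0802, np.float64(0.0), array([-0.6,  0.2,  0.1]))
```

View pics/t1.png

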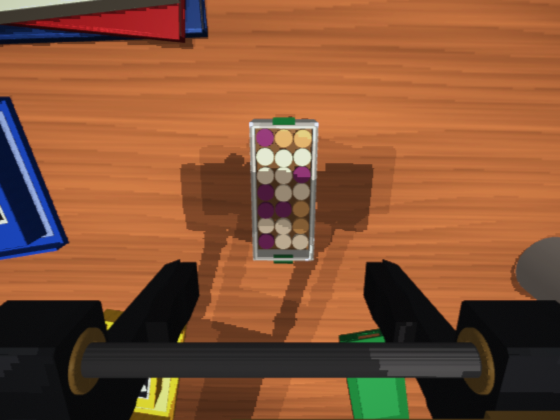

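The tub is at (284,190), with its catches at (284,121) and (284,259). I'll refine its x from the rim excluding the catches, then fetch the lid.

```bash
cat >> m.py <<'E'
def tubx(P,f,zlo,zhi):
    a=f[2]; d=P[...,:2]-f[0]; x=d[...,0]*np.cos(a)+d[...,1]*np.sin(a); y=-d[...,0]*np.sin(a)+d[...,1]*np.cos(a)
    m=(P[...,2]>zlo)&(P[...,2]<zhi)&(abs(x)<.075)&(abs(y)>.013)&(abs(y)<.025)
    return [round(1000*v,2) for v in np.percentile(x[m],[.5,99.5])]
E
python3 - <<'E'
from m import *
c,P=wrist(); f=rect(P,(P[...,2]>.043)&(P[...,2]<.055),(.67,-.1583),.08); e=tubx(P,f,.041,.055); print(f,e)
xy=np.array([.4359,-.2741]); yaw=.2222
pick(xy,yaw,.004,lift=.15,force=12,width=.080)
u=np.array([np.cos(f[2]),np.sin(f[2])])
T=f[0]+u*(sum(e)/2000-.00045)+np.array([0,-.00025]); print(T)
np.save("T.npy",[*T,f[2]])
r=ori([*T,.08],f[2]); manip.move_pose([*T,.13],r); manip.move_linear([*T,.075],rate=.1); manip.dwell(.3); print(st())
cams_=cams.capture("scene"); cv2.imwrite("pics/s1.png",cv2.resize(cams_["image"][200:360,180:400],None,fx=3,fy=3,interpolation=cv2.INTER_CUBIC))
for z in (.060,.054,.051,.049):
    manip.move_linear([*T,z],rate=.03); manip.dwell(.15); print(z,st(),manip.state()["moment"].round(2))
E
```

```text
(array([ 0.67179407, -0.1597357 ]), (127.6, 54.8), np.float64(0.0185), 0.0469, 1528) [np.float64(-60.64), np.float64(60.65)]
grip (42.48, array([ 0.4366, -0.2746,  0.0048]), 0.0658, np.float64(12.0), array([ 0.4, -0.3,  2.1]))
lift (43.73, array([ 0.4351, -0.2736,  0.1488]), 0.0656, np.float64(12.0), array([-0.9, -0.6, -0.7]))
[ 0.67134914 -0.15999393]
(45.76, array([ 0.6719, -0.1601,  0.0759]), 0.0658, np.float64(12.0), array([-1.2, -0.8,  0.3]))
0.06 (46.61, array([ 0.6716, -0.16  ,  0.0603]), 0.0654, np.float64(12.0), array([-0.5, -1.1, -0.1])) [ 0.    0.2  -0.02]
0.054 (47.11, array([ 0.6714, -0.16  ,  0.054 ]), 0.0659, np.float64(12.0), array([-0.2,  0.4, -0.3])) [-0.03  0.19  0.02]
0.051 (47.51, array([ 0.6714, -0.16  ,  0.051 ]), 0.066, np.float64(12.0), array([-0.1,  0.2,  0.1])) [-0.06  0.19  0.01]
0.049 (47.91, array([ 0.6714, -0.16  ,  0.049 ]), 0.0657, np.float64(12.0), array([-0.3,  0.1, -0.9])) [-0.01  0.17  0.01]
```

View pics/s1.png

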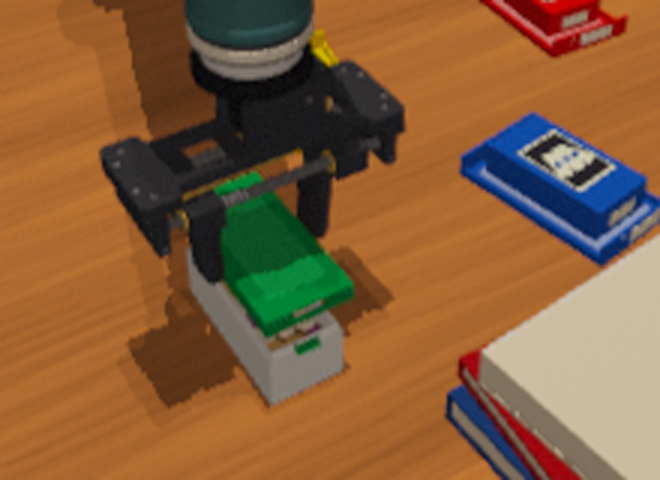

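The lid is held over the tub and lined up with it. It may be pitched slightly, so I'll release it and check.

```bash
python3 - <<'E'
from m import *
T=np.load("T.npy")
manip.move_linear([*T[:2],.0485],rate=.03); manip.set_gripper(.080); print(st())
manip.move_linear([*T[:2],.19],rate=.2); manip.dwell(.3)
c,P=wrist("t2"); m=(P[...,2]>.045)&(P[...,2]<.075); f=rect(P,m,T[:2],.085); print(f,intool(f))
m&=np.hypot(P[...,0]-T[0],P[...,1]-T[1])<.06; X=P[m]; A=np.c_[X[:,:2]-T[:2],np.ones(len(X))]; print(np.linalg.lstsq(A,X[:,2],rcond=None)[0].round(4))
E
```

```text
(48.57, array([ 0.6714, -0.16  ,  0.0486]), 0.0804, np.float64(0.0), array([ 1.4, -0.8,  0.8]))
(array([ 0.67079016, -0.15878696]), (133.2, 66.1), np.float64(0.0167), 0.0582, 11897) (array([-8.00e-05, -1.07e-03]), np.float64(-0.0018), (133.2, 66.1), 11897)
[ 0.0035 -0.0008  0.057 ]
```

View pics/t2.png

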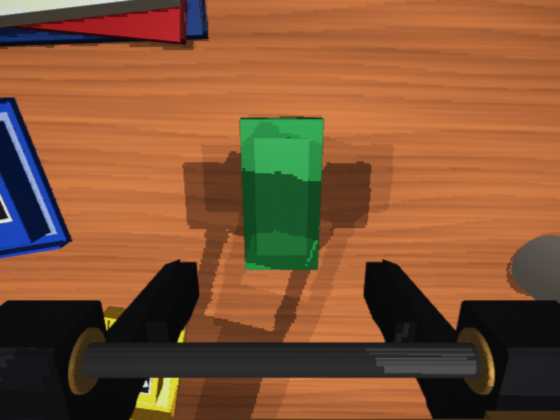

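The lid at (282,192) sits level on the catches, with its top at about 58 mm. Next I press it down.

```bash
python3 - <<'E'
from m import *
T=(.6710,-.1594); manip.set_gripper(0.0,5)
manip.move_linear([*T,.075],rate=.2)
manip.move_linear([*T,.060],rate=.05); manip.dwell(.2); b=manip.state()["contact_force"][2]
for z in np.arange(.058,.0455,-.001):
    manip.move_linear([*T,z],rate=.03); manip.dwell(.1); s=manip.state(); F=s["contact_force"][2]-b; print(round(z,4),s["tool_pos"][2].round(4),F.round(1))
    if F>12 and z<.0505 or F>25: break
manip.move_linear([*T,.19],rate=.2); manip.dwell(.3)
c,P=wrist("t3"); m=(P[...,2]>.035)&(P[...,2]<.075); f=rect(P,m,T,.085); print(f)
m&=np.hypot(P[...,0]-T[0],P[...,1]-T[1])<.06; X=P[m]; A=np.c_[X[:,:2]-T,np.ones(len(X))]; print(np.linalg.lstsq(A,X[:,2],rcond=None)[0].round(4),st())
c=cams.capture("scene"); cv2.imwrite("pics/s2.png",cv2.resize(c["image"][170:370,160:460],None,fx=2.5,fy=2.5,interpolation=cv2.INTER_CUBIC))
E
```

```text
0.058 0.0579 -0.3
0.057 0.0571 0.2
0.056 0.0564 2.4
0.055 0.0554 4.1
0.054 0.0544 4.1
0.053 0.0529 2.0
0.052 0.051 -1.1
0.051 0.0507 -0.8
0.05 0.05 -0.4
0.049 0.0496 4.3
0.048 0.0496 7.9
0.047 0.0495 12.7
(array([ 0.67175562, -0.15879764]), (133.0, 66.1), np.float64(0.0175), 0.0505, 11277)
[ 0.0017 -0.0011  0.0493] (57.77, array([ 0.6706, -0.1593,  0.1888]), 0.0007, np.float64(0.0), array([0.2, 0.3, 0.7]))
```

View pics/s2.png

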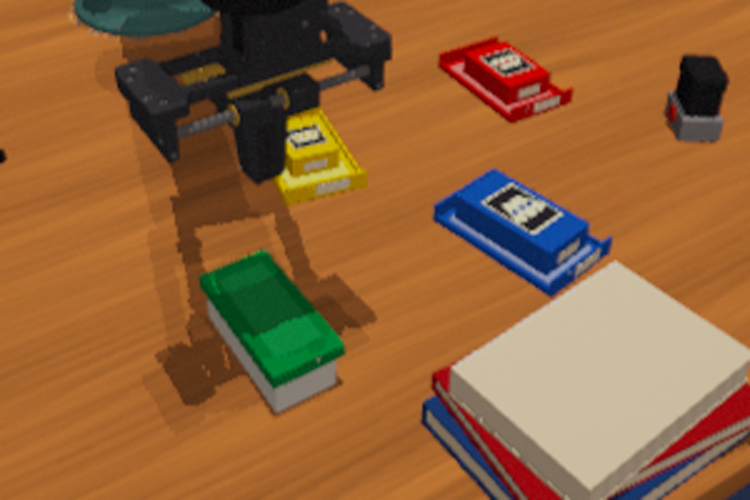

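The lid is home at (270,310): its top is at 49.3 mm, it is level, and it snapped past the catches. All three boxes lie flat in their trays and the robot is clear.

```bash
python3 -c "
from cell import order; print(order.close_job())"
```

```text
the job is handed in; nothing more can be done
None
```

The job is handed in: all three game boxes lie flat, picture up, in their own trays, the green lid is snapped home and level on the tub, and the arm was clear at about 58 s; the judge's verdict was not shown.

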